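# Switch the ball charger over and charge the other mill jar

### The arm

A 6-joint arm with a two-finger parallel gripper is mounted at the origin on the work surface. World frame = base frame: x ahead of the robot, y to its left, z up, the work surface at z = 0. Lengths are in m, angles in degrees, forces in N, time in s.
With the tool pointing down it reaches from about 0.25 to 0.725 m from the base axis. Payload 9.7 kg.
Tool frame: the origin (TCP) lies at the very end of the fingers, on their centre line; the grasp point (between the pads) lies 19 mm behind it; z points along the fingers, y is the direction in which the jaws open and shut (so a half turn about z gives the same grasp; the last joint's range is limited). The gripper opens to 85 mm and grips with 20 to 120 N. Pads are 22 mm wide; open, the fingers measure 114 mm over their backs; the gripper's body (76 mm by 85 mm) begins 54 mm behind the grasp point. The pads swing forward as they close: fully open they stand 13 mm farther back than shut.
Start: joints at [-73.969, 4.979, 10.078, 95.1, 0, 90], TCP at [0.152, -0.529, 0.21] pointing down, gripper open.
Joint ranges: [-179.16, 179.16], [-48.56, 103.87], [-65.8, 70.77], [-126.05, 130.52], [-82.76, 87.17], [-180, 180]. Speed limits (degrees/s): [127.2, 127.2, 147.25, 180, 180, 180].

### API

Orientations are given as [roll, pitch, yaw] about the fixed x, y, z axes, in that order (R = Rz(yaw) Ry(pitch) Rx(roll)).
In Python, from workcell import bot gives the robot as it stands. The module is installed in compiled form; this text tells all that it offers.
- The arm moves only by the tool arm_command, never from a script. Its argument "increments" is a list of rows, each a list of 7 numbers: the gripper command: -1 is fully open, 1 is shut, values between are in proportion, then the shift along the tool's x, y, z in cm, then the turn, a rotation vector about the tool's x, y, z in degrees. In form: [[gripper, x, y, z, rx, ry, rz], ...]. A call has 1 to 10 rows; each row shifts and turns the commanded pose from where the row before left it, along the tool's axes as they then stand; what a row does not reach is not made up. A row lasts 1/8 s, in which the tool goes at most 62.5 mm and 10.7 degrees, less where a joint would pass 70% of its speed; a pose out of reach is approached as far as the arm can. A call is refused whole if a number of a shift passes 6.25 or a number of a turn 10.7, either way. A call with a gripper value outside its range is refused whole. The fingers move at their own pace and stop on an object; "grip_force" is the grip in N (left out, the last holds). Time passes only in rows, so rows that do not move let the fingers close. It gives the time, the measured TCP pose, the force and the opening at its end, in the units of the state.
- bot.get_obs(): the state, without advancing time (a new reading comes with each control period).
- bot.camera(name): name is "side" or "top" or "wrist"; returns a dict with "color" (384x512x3 uint8, red, green, blue), "fx", "fy", "cx", "cy" (pixels), "origin" and "attitude" of the camera in the world. Camera axes: x right, y up, looking along -z (the intrinsics and any distortion apply to the point x, -y, -z); pixel columns grow to the right and rows downward; lengths in m; the calibration is good to about 2 mm. The wrist camera is an equidistant fisheye: a pixel r from the principal point sees the ray r / f radians off the axis. A picture is of the moment at which its call begins. There is no depth.
- bot.job_done(): hands the job in, once; it reports no verdict.
The state is a dict: "time": time; "q": joint angles; "qd": joint speeds; "joint_efforts": joint torques, N m; "ee_pos": TCP position; "tcp_rot": TCP orientation; "wrist_force": force on the tool from outside, world axes, zero at the start; "torque": the same for the moment, N m; "opening": finger opening in m.
Only numpy, scipy, OpenCV 4.12 (cv2) and the standard library are available. Lean on these libraries where they do the work, as an engineer would, in place of code of your own. Each camera call takes 0.05 s, during which the arm holds its last target. There are 200 camera calls.

### The job

The last charge of grinding balls went down the chute the seesaw trough is tipped to now; the next three belong in the other jar. With a fingertip press down the raised end of the trough until it rocks over its pivot and stays tipped the other way, then push the three waiting balls along the feed gutter and over its lip so that all three run down the other chute into its jar. Nothing is to be gripped or lifted, and the lid, stone, vial and brush lying nearby stay where they are.

Things in the scene. Friction and masses are not known exactly. Their poses are not given: they have to be found in the camera images.
- charger: grinding-ball charger, a fixed bench rig of bare sheet steel on an aluminium base plate (130 x 600 x 8 mm). Origin: on the bench top under the trough's pivot; x along the feed gutter the way the balls travel (roughly away from the robot), y along the trough to the left chute, z up. It is placed and turned (up to 15 degrees) anew each time; all offsets in these notes are in this frame
- trough (a joint): seesaw trough, in rad: 0 level; positive: left (+y) end raised, balls run right; negative: right end raised, balls run left. Top-heavy: from either side of level it falls to that side's stop, +0.24 or -0.24, and rests there. About 1 N down on the raised tab moves it; a finger pressing straight down passes level after about 17 mm and meets the stop after about 30 mm
- trough_mid (a point): middle of the floor of the seesaw trough, a steel U-channel 220 mm long (along y), 46 mm wide, walls 18 mm high, far wall (x +20 to +23 mm) 40 mm high over the middle 90 mm. The pivot is 115 mm above the bench, this floor 39 mm above the pivot. Bearing cheeks at x +-32 mm are 125 mm high
- tab_left (a point): left finger tab: centre of the top of a flat plate 34 (x) by 60 (y) by 3 mm that juts from the far side (+x) of the trough near its left end, level with the wall top. At x +36 mm; raised it is 189 mm above the bench at y +64 mm, lowered 151 mm at y +91 mm: a finger pressing its middle straight down slides inwards along it but stays on it
- tab_right (a point): right finger tab, the mirror image of the left one at the trough's right (-y) end
- gutter_lip (a point): the outlet edge of the feed gutter, over the middle of the trough: on the floor at its end, x -18 mm, 182 mm above the bench. The gutter is a straight channel from x -183 to -18 mm, 40 mm wide outside, centred on y = 0, walls 8 mm high; it falls 3 degrees from its open rear end (floor 186 mm up) to a bend at x -43 mm (179 mm), then rises 6 degrees to this lip, which holds the balls back
- ball1_center (a point): centre of the first of three bare polished steel balls, 30 mm in diameter, 110 g, waiting in a row in the gutter, touching one another; this one lies in the dip before the lip (x -43 mm, 194 mm above the bench)
- ball2_center (a point): centre of the second ball, 30 mm behind the first (to -x)
- ball3_center (a point): centre of the third, rearmost ball, 60 mm behind the first (x -104 mm, 198 mm above the bench). Behind it the gutter is free for 60 mm. A light push (under 5 N) on it along the gutter sends the row over the lip one after another; the last drops once its own centre is past the lip
- jar_left_floor (a point): centre of the inner floor of the left mill jar, a steel cup fixed in the rig at y +236 mm: inner diameter 86 mm, rim 76 mm above the bench, this point 18 mm above it. A fixed chute (y 112 to 200 mm, walls up to 148 mm high) leads down to it, under a steel hood up to 161 mm high
- jar_right_floor (a point): the same of the right (-y) mill jar and chute, alike in every way
- jar_lid: loose steel jar lid, 104 mm in diameter, 38 mm high with its knob, lying on the bench on the robot's right; origin under its centre
- rock: loose broken stone about 105 x 85 x 60 mm on the robot's left; origin under its centre
- vial: loose small sample jar, 36 mm in diameter, 60 mm high, beyond the charger on the right; origin under its centre
- brush: loose wooden brush lying far to the left, beside the stone; origin under its middle

How it is judged:
By the outcome, as a careful person would: the job done as asked, in the order asked, and still so for the second after the job is handed in, with the robot touching nothing.
It also fails if it takes over 45 s, if anything falls off the work surface, if the arm or the gripper's body presses on something with over 40 N, if the wrist force passes 120 N, or if a joint passes its speed limit or range.

## Working session

There is one attempt and no reset: what is moved stays moved. The work goes in short steps, Python scripts to look and compute and a tool call to move; the robot and the scene stay as the last step left them, time stands still between calls to the robot, and variables do not carry over. Pictures are saved under pics/ and viewed, about 8 in all and at most 12, crops included, and the job is handed in when it is done.

Besides the shell and the picture viewer there is one more tool, called after "Call:" by a JSON object that holds its "api" and its "payload". arm_command: Moves the arm, as the interface text tells. Its arguments: {"type":"object","properties":{"increments":{"type":"array"},"grip_force":{"type":"number"}},"required":["increments"]}

```bash
mkdir -p pics
python3 - <<'E'
from workcell import bot
import cv2,numpy as np
o=bot.get_obs();print(o)
for n in("top","side"):
    c=bot.camera(n);cv2.imwrite(f"pics/{n}0.png",cv2.resize(c["color"][:,:,::-1],(800,600)))
    np.save(n,c["color"]);print(n,{k:c[k] for k in c if k!="color"})
E
```

```text
{'time': 0.0, 'q': array([-7.39681091e+01,  5.01265120e+00,  1.00332249e+01,  9.50993518e+01,
        2.28456141e-04,  9.00003856e+01]), 'qd': array([ 0.00217131,  0.01026692,  0.04232625,  0.03842252, -0.06841899,
       -0.03030107]), 'joint_efforts': array([-1.12739239e-03, -5.20392931e+01,  4.64798212e+01,  1.63098442e-02,
       -9.06176723e-06, -1.04272362e-05]), 'ee_pos': array([ 0.15182345, -0.52835677,  0.2093572 ]), 'tcp_rot': array([-1.79921222e+02, -2.27925793e-04,  1.60315050e+01]), 'wrist_force': array([-0.54751304,  0.2656902 , -0.19326714]), 'torque': array([-0.01554293, -0.01971207, -0.00155144]), 'opening': 0.085339627006469}
top {'fx': 352.5760959805113, 'fy': 352.5760959805113, 'cx': 259.703019991395, 'cy': 192.84463178874188, 'origin': array([0.40022979, 0.05525955, 1.01699235]), 'attitude': array([ 1.04136619e+01, -1.58040611e-02, -9.12677493e+01])}
side {'fx': 397.3689652274878, 'fy': 397.3689652274878, 'cx': 250.5793887590223, 'cy': 190.9095584172538, 'origin': array([0.02966079, 1.04084234, 0.85966058]), 'attitude': array([  57.89755196,    0.27697143, -152.0425412 ])}
```

View pics/top0.png

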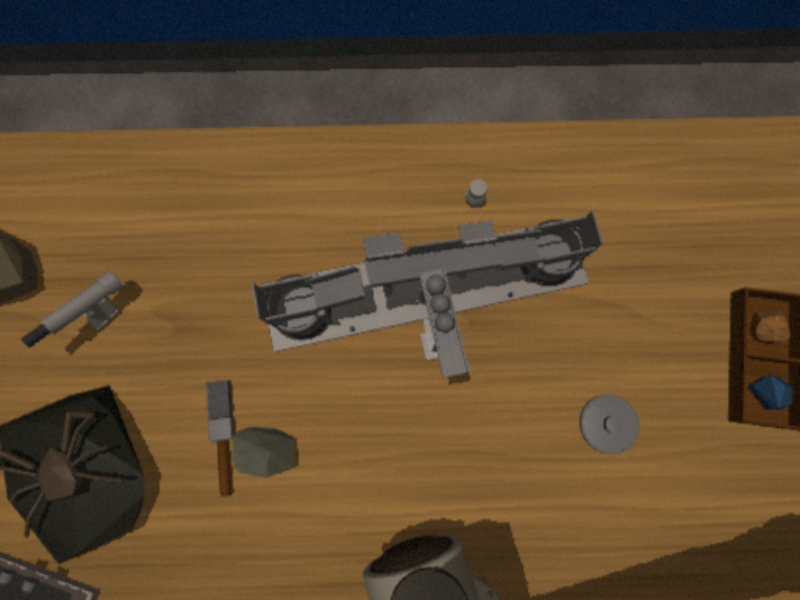

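View pics/side0.png

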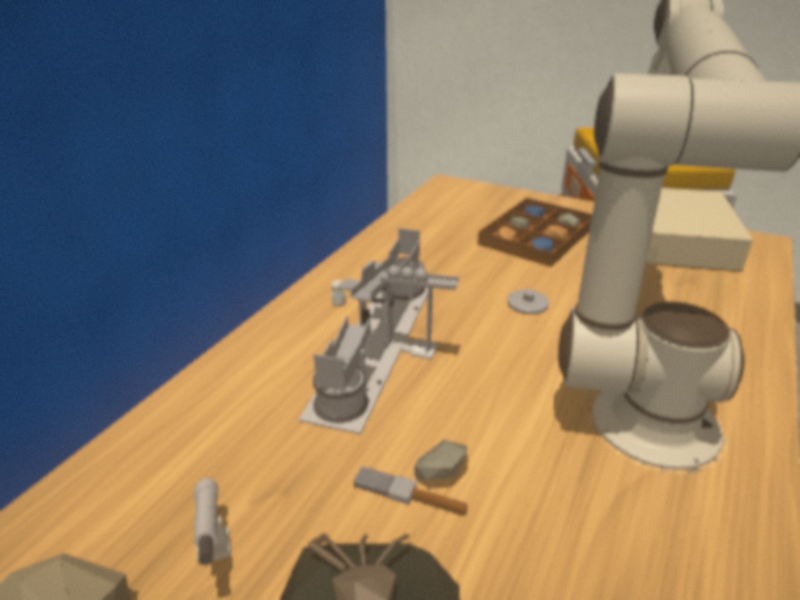

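The top view shows the balls near (437,284), (441,303) and (445,322). The tabs are at (385,245) and (478,231), and the near plate edge runs from (275,350) to (587,282). The left tab looks larger, so it is probably the raised one. I'll compute positions next.

```bash
cat > h.py <<'E'
import numpy as np,cv2
from scipy.spatial.transform import Rotation as R
CAL={'top':(352.576,259.703,192.845,[0.40022979,0.05525955,1.01699235],[10.4136619,-.0158040611,-91.2677493]),
'side':(397.369,250.579,190.91,[0.02966079,1.04084234,0.85966058],[57.89755196,0.27697143,-152.0425412])}
def cast(n,u,v,z):
    f,cx,cy,o,a=CAL[n];d=R.from_euler('xyz',a,degrees=True).apply([(u-cx)/f,-(v-cy)/f,-1]);o=np.array(o)
    return o+d*(z-o[2])/d[2]
def proj(n,p):
    f,cx,cy,o,a=CAL[n];c=R.from_euler('xyz',a,degrees=True).inv().apply(np.array(p)-o)
    return cx-f*c[0]/c[2],cy+f*c[1]/c[2]
E
python3 - <<'E'
from h import *
s=.64
b=[cast('top',u*s,v*s,z) for u,v,z in((437,284,.194),(441,303,.196),(445,322,.198))]
for x in b:print('ball',x)
A=cast('top',275*s,350*s,.008);B=cast('top',587*s,282*s,.008)
d=A-B;print('plate',A,B,np.linalg.norm(d),'yaw',np.degrees(np.arctan2(-d[0],d[1])))
d=b[0]-b[2];print('yaw balls',np.degrees(np.arctan2(d[1],d[0])))
yaw=np.arctan2(-(A-B)[0],(A-B)[1])
r=R.from_euler('z',yaw);O=(A+B)/2+r.apply([.065,0,0]);O[2]=0;print('origin',O,'from balls',b[0]-r.apply([-.043,0,.194]),b[2]-r.apply([-.104,0,.198]))
for n,u,v in(('L',385,245),('R',478,231)):
  for z in(.189,.151):print(n,z,r.inv().apply(cast('top',u*s,v*s,z)-O))
for n in('top','side'):
  im=np.load(n+'.npy')[:,:,::-1].copy()
  c=im[125:245,150:390] if n=='top' else im[140:280,180:310]
  cv2.imwrite(f'pics/{n}c.png',cv2.resize(c,None,fx=3.3 if n=='top' else 4.2,fy=3.3 if n=='top' else 4.2,interpolation=cv2.INTER_CUBIC))
E
```

```text
ball [0.57728345 0.00341451 0.194     ]
ball [ 0.54730763 -0.00156344  0.196     ]
ball [ 0.51784673 -0.00645244  0.198     ]
plate [0.50023269 0.29246976 0.008     ] [ 0.61492636 -0.28953221  0.008     ] 0.5931955195964307 yaw 11.148283756827182
yaw balls 9.425578741619232
origin [0.62135298 0.01403645 0.        ] from balls [ 6.19472039e-01  1.17285072e-02 -5.55111512e-17] [ 6.19884258e-01  1.36558384e-02 -5.55111512e-17]
L 0.189 [0.03363587 0.0626987  0.189     ]
L 0.151 [0.04477053 0.06175785 0.151     ]
R 0.189 [ 0.02456046 -0.08416614  0.189     ]
R 0.151 [ 0.03527861 -0.09184723  0.151     ]
```

View pics/topc.png

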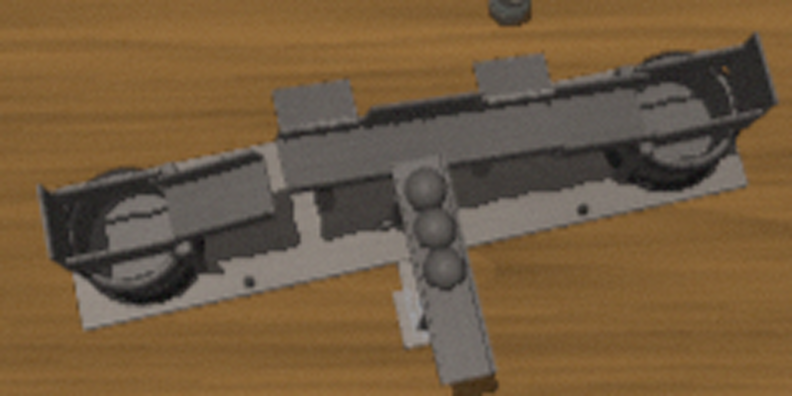

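View pics/sidec.png

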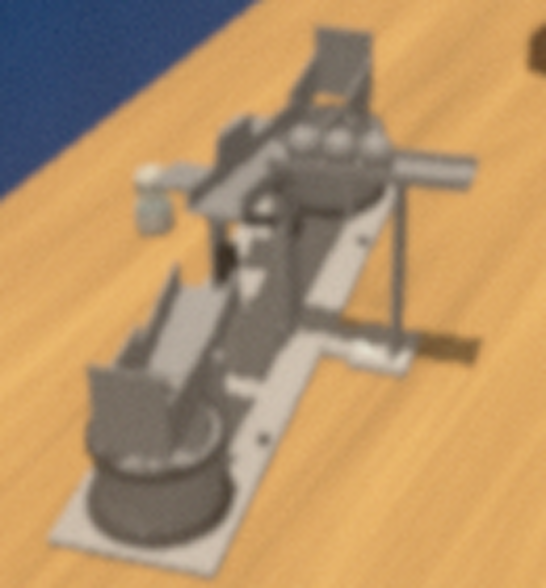

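The crops agree. The left end of the trough is raised, with the raised left tab at about (315,105) in the top crop, so the balls must go to the left jar. The rig origin is about (0.620, 0.0125) with a yaw of about 11°. I'll shut the gripper, lift, and travel to above the left tab at rig (40, 64).

Call:
{"api": "arm_command", "payload": {"increments": [[1,0,0,-2,0,0,2.5],[1,0,0,-2,0,0,2.5],[1,3.8,-3.2,0,0,0,0],[1,3.8,-3.2,0,0,0,0],[1,3.8,-3.2,0,0,0,0],[1,3.8,-3.2,0,0,0,0],[1,3.8,-3.2,0,0,0,0],[1,3.8,-3.2,0,0,0,0],[1,3.8,-3.2,0,0,0,0],[1,3.8,-3.2,0,0,0,0]]}}

```text
time: 1.35
ee_pos: [0.402, -0.2177, 0.2499]
tcp_rot: [-180.0, 0.0, 11.0]
wrist_force: [1.3, -0.3, 0.5]
opening: -0.0002
```

Call:
{"api": "arm_command", "payload": {"increments": [[1,3.8,-3.2,0,0,0,0],[1,3.8,-3.2,0,0,0,0],[1,3.8,-3.2,0,0,0,0],[1,3.8,-3.2,0,0,0,0],[1,3.8,-3.2,0,0,0,0],[1,3.8,-3.2,0,0,0,0],[1,3,-2.5,0,0,0,0],[1,0,0,0,0,0,0],[1,0,0,0,0,0,0]]}}

```text
time: 2.48
ee_pos: [0.6127, 0.043, 0.2497]
tcp_rot: [180.0, 0.1, 11.0]
wrist_force: [-0.9, 0.3, 0.4]
opening: -0.0
```

Call:
{"api": "arm_command", "payload": {"increments": [[1,2.1,-1.6,0,0,0,0],[1,2,-1.7,0,0,0,0],[1,0,0,2,0,0,0],[1,0,0,1.5,0,0,0],[1,0,0,0,0,0,0]]}}

```text
time: 3.1
ee_pos: [0.646, 0.0823, 0.2145]
tcp_rot: [-180.0, 0.1, 11.0]
wrist_force: [0.8, -0.4, 0.9]
opening: -0.0004
```

Run:
```python
from workcell import bot
from h import *
o=bot.get_obs();p=o['ee_pos'];print(p)
r=R.from_euler('z',11,degrees=True);print('rig',r.inv().apply(p-[.6198,.0125,0]))
w=bot.camera('wrist')['color'][:,:,::-1];s=bot.camera('side')['color'][:,:,::-1][130:290,160:330]
a=cv2.resize(w,(480,360));b=cv2.resize(s,None,fx=2.25,fy=2.25,interpolation=cv2.INTER_CUBIC)[:360]
b=b[:,:320];cv2.imwrite('pics/w1.png',np.hstack([a,b]));print(proj('side',p),proj('top',p))
```

```text
[0.64604923 0.08233745 0.21445266]
rig [0.03909257 0.06354575 0.21445266]
(np.float64(222.57633743918103), np.float64(173.6866576806315)) (np.float64(245.85952895212213), np.float64(152.21640329646243))
```

View pics/w1.png

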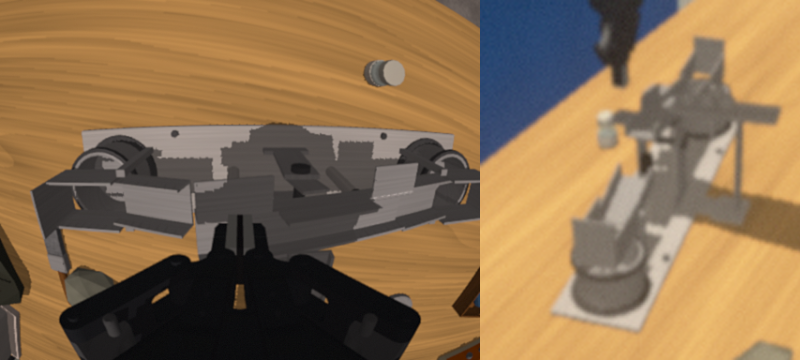

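The fingertip stands above the raised tab: tip at about (240,215) in the wrist view, and at about (620,80) in the side crop, just above the plate. Now I'll press down gently.

Call:
{"api": "arm_command", "payload": {"increments": [[1,0,0,1,0,0,0],[1,0,0,1,0,0,0],[1,0,0,0.5,0,0,0],[1,0,0,0.4,0,0,0],[1,0,0,0.4,0,0,0],[1,0,0,0.4,0,0,0],[1,0,0,0,0,0,0]]}}

```text
time: 4.08
ee_pos: [0.6468, 0.0834, 0.1777]
tcp_rot: [180.0, 0.0, 11.0]
wrist_force: [0.8, 0.1, 0.8]
opening: -0.0002
```

Call:
{"api": "arm_command", "payload": {"increments": [[1,0,0,0.4,0,0,0],[1,0,0,0.4,0,0,0],[1,0,0,0.4,0,0,0],[1,0,0,0.3,0,0,0],[1,0,0,0,0,0,0],[1,0,0,0,0,0,0]]}}

```text
time: 4.82
ee_pos: [0.6469, 0.0833, 0.1631]
tcp_rot: [180.0, 0.0, 11.0]
wrist_force: [0.2, -0.5, 1.1]
opening: -0.0
```

Call:
{"api": "arm_command", "payload": {"increments": [[1,0,0,-1,0,0,0],[1,0,0,-3,0,0,0],[1,0,0,-4,0,0,0],[1,-4,1.5,0,0,0,0],[1,-5,1.6,0,0,0,0],[1,-5,1.6,0,0,0,0],[1,-4.5,1.6,0,0,0,0],[1,0,0,0,0,0,0],[1,0,0,0,0,0,0]]}}

```text
time: 5.95
ee_pos: [0.4778, -0.0138, 0.244]
tcp_rot: [180.0, -0.1, 11.0]
wrist_force: [-0.2, 0.8, 0.1]
opening: -0.0001
```

Run:
```python
from workcell import bot
from h import *
o=bot.get_obs();p=o['ee_pos'];print(p)
r=R.from_euler('z',11,degrees=True);print('rig',r.inv().apply(p-[.6198,.0125,0]))
t=bot.camera('top')['color'][:,:,::-1][120:250,150:390];s=bot.camera('side')['color'][:,:,::-1][130:290,170:320]
z=lambda i,f:cv2.resize(i,None,fx=f,fy=f,interpolation=cv2.INTER_CUBIC)
a=z(t,2);b=z(s,2);b=b[:a.shape[0]] if b.shape[0]>a.shape[0] else b
h=np.zeros((320,480,3),np.uint8);h[:260]=a;cv2.imwrite('pics/w2.png',np.hstack([h,z(s,2)]))
```

```text
[ 0.47783927 -0.01379868  0.24396848]
rig [-0.14437054  0.00127189  0.24396848]
```

View pics/w2.png

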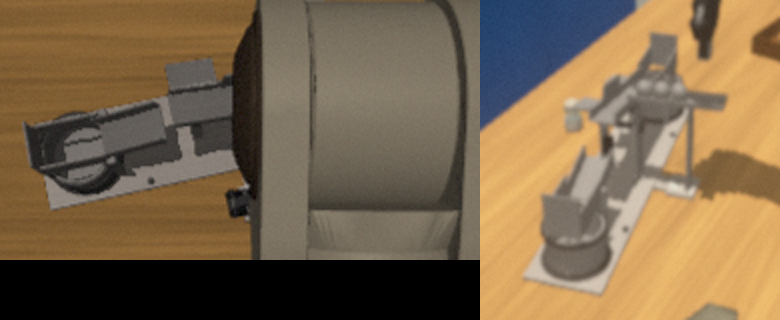

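The trough is back on its old stop: the left tab is still at (190,75) in the top crop, the same place as before. In the side view the fingertip ends a few pixels above the projected TCP, so I'll measure that gap now.

Run:
```python
from workcell import bot
from h import *
o=bot.get_obs();p=o['ee_pos'];print(p,o['wrist_force'],o['opening'])
s=bot.camera('side')['color']
u,v=proj('side',p);print(u,v,'10mm up:',proj('side',p+[0,0,.01]))
u,v=int(u),int(v)
m=s.max(2)
print(m[v-16:v+8,u-8:u+9])
```

```text
[ 0.478134   -0.01347094  0.24316395] [ 0.14959091 -0.20879561  0.26083142] -0.00011263887231447482
281.62401764788626 164.87052281026982 10mm up: (np.float64(281.73710421721677), np.float64(162.15187023345624))
[[231 228 213 161 103  76  68  67  61  64  62  71  95 144 189 209 214]
 [231 231 222 182 138 105  83  70  62  63  62  72 108 162 195 212 213]
 [231 232 227 210 182 149 106  78  67  64  71  85 119 168 202 209 211]
 [232 232 230 224 208 177 124  81  65  64  71  92 125 169 199 208 210]
 [231 231 227 223 213 180 129  81  68  68  74  95 128 169 196 209 211]
 [232 228 224 221 211 176 124  83  64  66  78  95 128 169 197 208 213]
 [228 225 221 218 208 175 123  78  65  65  80 100 132 174 202 216 218]
 [225 223 222 219 207 171 117  80  67  67  77 103 137 178 205 215 218]
 [222 220 222 220 205 171 118  81  66  67  82 104 139 186 209 218 219]
 [220 220 219 217 204 171 118  81  71  68  80 105 141 192 214 219 218]
 [220 221 219 219 207 175 130  94  84  82  89 116 153 195 213 218 218]
 [221 220 218 219 208 186 154 132 122 118 122 144 172 201 216 217 215]
 [222 219 219 215 212 201 188 176 170 168 171 183 197 210 215 215 217]
 [221 219 215 212 213 208 208 206 203 203 205 209 214 215 215 215 214]
 [220 218 213 211 212 216 217 217 218 220 217 217 217 214 212 212 212]
 [215 213 213 214 215 218 219 220 221 221 220 217 214 212 210 211 214]
 [214 215 214 218 220 220 221 222 221 221 216 212 211 210 210 215 214]
 [213 213 217 220 221 221 222 222 219 219 211 208 209 210 211 217 218]
 [216 217 219 221 222 222 222 220 218 214 209 210 210 214 218 219 220]
 [218 222 220 221 222 223 219 216 215 211 206 209 211 216 218 220 220]
 [220 222 223 224 222 221 218 214 208 209 207 212 214 218 219 220 221]
 [221 223 223 221 220 216 214 210 207 207 210 217 220 220 220 222 221]
 [220 223 222 220 219 213 209 206 209 213 215 219 220 220 223 224 225]
 [218 222 221 220 214 209 208 208 210 214 219 219 220 222 225 227 229]]
```

Run:
```python
from h import *
r=R.from_euler('z',11,degrees=True);O=np.array([.6198,.0125,0])
f=lambda x,y,z:[round(float(t),1) for t in proj('side',O+r.apply([x,y,z]))]
print('balls',f(-.043,0,.194),f(-.104,0,.198),'seen (252.6,172.9),(269.3,174)')
print('plate corners',f(-.065,.3,.008),'seen',(180+213/4.2,140+575/4.2),f(.065,.3,.008),'seen',(180+52/4.2,140+541/4.2))
```

```text
balls [252.1, 173.4] [269.6, 175.0] seen (252.6,172.9),(269.3,174)
plate corners [230.5, 275.4] seen (230.71428571428572, 276.9047619047619) [190.9, 266.8] seen (192.38095238095238, 268.8095238095238)
```

The side calibration checks out on the balls and the plate corners to within 1–2 px. So the real tip sits about 15–20 mm above the reported TCP, and the first press stopped before level. I'll go back and press deeper, watching the force.

Call:
{"api": "arm_command", "payload": {"increments": [[1,4.5,-1.6,0,0,0,0],[1,5,-1.6,0,0,0,0],[1,5,-1.6,0,0,0,0],[1,4,-1.5,0,0,0,0],[1,0,0,2,0,0,0],[1,0,0,2.5,0,0,0],[1,0,0,2,0,0,0],[1,0,0,1,0,0,0],[1,0,0,0.6,0,0,0],[1,0,0,0,0,0,0]]}}

```text
time: 7.35
ee_pos: [0.647, 0.0835, 0.1621]
tcp_rot: [180.0, 0.0, 11.0]
wrist_force: [-0.9, -0.4, 0.1]
opening: 0.0003
```

Call:
{"api": "arm_command", "payload": {"increments": [[1,0,0,0.4,0,0,0],[1,0,0,0.4,0,0,0],[1,0,0,0.3,0,0,0],[1,0,0,0,0,0,0]]}}

```text
time: 7.85
ee_pos: [0.6467, 0.0833, 0.1507]
tcp_rot: [180.0, 0.0, 11.0]
wrist_force: [-0.2, -0.1, -0.1]
opening: -0.0
```

Run:
```python
from workcell import bot
from h import *
o=bot.get_obs();p=o['ee_pos'];print(p,o['wrist_force'])
s=bot.camera('side')['color'][:,:,::-1][130:260,170:320];w=bot.camera('wrist')['color'][:,:,::-1]
z=lambda i,f:cv2.resize(i,None,fx=f,fy=f,interpolation=cv2.INTER_CUBIC)
b=z(s,3)[:384,:288+100];cv2.imwrite('pics/w3.png',np.hstack([w[:,50:450],b[:384]]))
```

```text
[0.64674554 0.08331621 0.15068513] [-0.15173805 -0.09492421 -0.13453866]
```

View pics/w3.png

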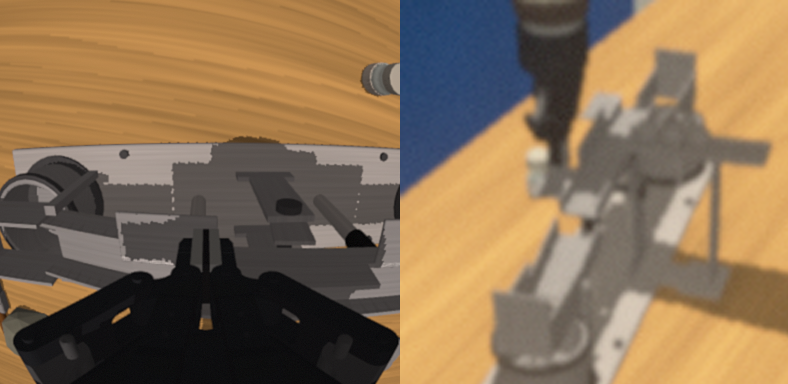

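The trough has now rocked over: in the side view the right tab is raised at (600,105) and the left end meets the left chute. The force is about 0. I'll withdraw straight up and go behind the balls.

Call:
{"api": "arm_command", "payload": {"increments": [[1,0,0,-2,0,0,0],[1,0,0,-4,0,0,0],[1,0,0,-3,0,0,0],[1,-4.2,1.6,0,0,0,0],[1,-5,1.6,0,0,0,0],[1,-5,1.6,0,0,0,0],[1,-4,1.6,0,0,0,0],[1,0,0,2,0,0,0],[1,0,0,1.5,0,0,0],[1,0,0,0,0,0,0]]}}

```text
time: 9.2
ee_pos: [0.4802, -0.014, 0.2049]
tcp_rot: [-180.0, 0.1, 11.0]
wrist_force: [-0.9, 0.2, 0.2]
opening: 0.0005
```

Run:
```python
from workcell import bot
from h import *
o=bot.get_obs();p=o['ee_pos'];print(p,o['wrist_force'])
r=R.from_euler('z',11,degrees=True);print('rig',r.inv().apply(p-[.6198,.0125,0]))
S=bot.camera('side')['color'];s=S[:,:,::-1][130:260,170:320];w=bot.camera('wrist')['color'][:,:,::-1]
z=lambda i,f:cv2.resize(i,None,fx=f,fy=f,interpolation=cv2.INTER_CUBIC)
b=z(s,3)[:384,:390];cv2.imwrite('pics/w4.png',np.hstack([w[:,50:450],b[:384]]))
u,v=proj('side',p);print(u,v);u,v=int(u),int(v);print(S.max(2)[v-14:v+6,u-7:u+8])
```

```text
[ 0.48018181 -0.01403808  0.2049233 ] [-0.89518374  0.1704483   0.16133014]
rig [-0.14211672  0.0005899   0.2049233 ]
280.705192275364 174.84649865084023
[[219 209 185 141 108  86  69  68  68  66  79 116 166 203 216]
 [220 215 200 175 144 107  76  63  69  74  88 123 174 203 213]
 [219 215 209 196 170 124  84  69  67  75  89 130 173 204 211]
 [217 214 210 203 179 129  84  71  65  76  97 129 172 200 209]
 [214 212 211 207 181 130  82  67  68  79 102 133 173 200 210]
 [212 214 217 211 181 129  84  63  70  81 103 136 180 202 212]
 [216 220 219 211 176 125  82  72  68  81 105 140 184 208 216]
 [220 221 219 210 176 124  79  68  72  79 104 142 187 209 220]
 [222 222 220 212 179 128  89  79  79  87 112 149 195 217 219]
 [222 222 221 217 194 151 123 111 104 113 136 174 204 218 219]
 [222 223 221 221 205 183 161 156 153 155 171 198 214 221 223]
 [220 224 221 217 209 202 192 192 194 195 201 213 221 222 224]
 [209 219 220 216 209 207 207 208 214 217 217 221 222 224 228]
 [189 207 211 208 206 207 210 215 218 221 221 223 222 227 226]
 [166 188 193 196 194 200 203 210 215 217 221 222 224 227 228]
 [147 155 161 166 168 172 175 186 193 198 200 209 215 220 219]
 [123 126 129 132 136 139 142 151 155 161 165 171 179 186 191]
 [112 113 115 112 118 119 119 124 125 127 131 133 135 141 148]
 [109 110 109 110 109 113 112 113 112 114 115 114 115 120 118]
 [121 116 112 111 110 108 110 108 108 109 110 111 112 114 112]]
```

View pics/w4.png

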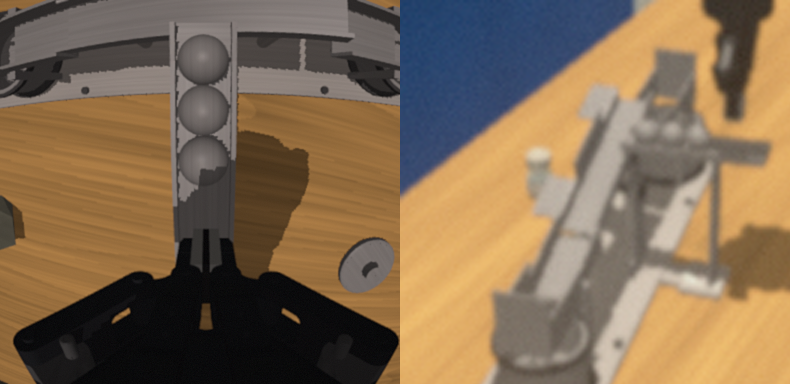

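The trough rests tipped to the left. The tip (205,235 in the wrist view) lines up with the gutter axis (203), and all three balls are waiting. I'll lower the tip to just above the wall height behind ball 3.

Call:
{"api": "arm_command", "payload": {"increments": [[1,0,0,1,0,0,0],[1,0,0,1,0,0,0],[1,0,0,0.7,0,0,0],[1,0,0,0,0,0,0],[1,0,0,0,0,0,0]]}}

```text
time: 9.93
ee_pos: [0.4806, -0.0142, 0.1793]
tcp_rot: [180.0, -0.0, 11.0]
wrist_force: [0.2, 0.9, 0.3]
opening: -0.0003
```

Run:
```python
from workcell import bot
from h import *
o=bot.get_obs();p=o['ee_pos'];print(p,o['wrist_force'])
s=bot.camera('side')['color'][:,:,::-1][140:210,230:300];w=bot.camera('wrist')['color'][:,:,::-1]
b=cv2.resize(s,(384,384),interpolation=cv2.INTER_CUBIC);cv2.imwrite('pics/w5.png',np.hstack([w[:,50:450],b]))
```

```text
[ 0.48058322 -0.01423474  0.17930002] [0.20281835 0.91454016 0.26554966]
```

View pics/w5.png

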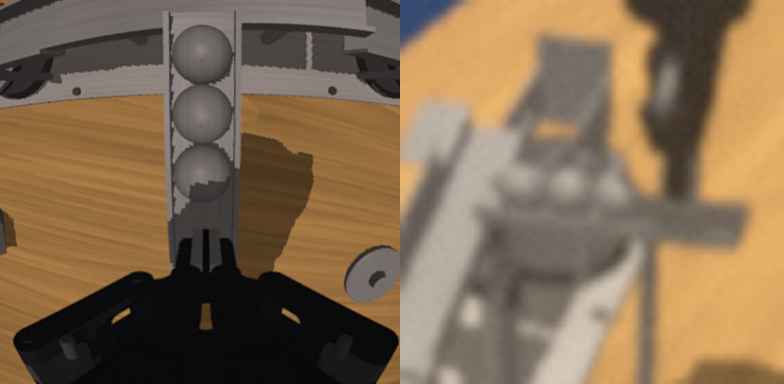

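The tip is just at wall height behind ball 3 and touches nothing. I'll lower it slightly while starting forward, then push slowly.

Call:
{"api": "arm_command", "payload": {"increments": [[1,0.5,0,0,0,0,0],[1,0.5,0,0.2,0,0,0],[1,0.4,0,0.2,0,0,0],[1,0.4,0,0,0,0,0],[1,0.4,0,0,0,0,0],[1,0.4,0,0,0,0,0],[1,0.4,0,0,0,0,0],[1,0.4,0,0,0,0,0],[1,0.4,0,0,0,0,0],[1,0.4,0,0,0,0,0]]}}

```text
time: 11.28
ee_pos: [0.5221, -0.0061, 0.1751]
tcp_rot: [180.0, -0.0, 11.0]
wrist_force: [1.2, 0.5, 0.8]
opening: -0.0004
```

Call:
{"api": "arm_command", "payload": {"increments": [[1,0.4,0,0,0,0,0],[1,0.4,0,0,0,0,0],[1,0.4,0,0,0,0,0],[1,0.4,0,0,0,0,0],[1,0.4,0,0,0,0,0],[1,0.4,0,0,0,0,0]]}}

```text
time: 12.02
ee_pos: [0.5456, -0.0015, 0.1751]
tcp_rot: [-180.0, 0.0, 11.0]
wrist_force: [0.2, 0.6, 0.6]
opening: 0.0
```

Run:
```python
from workcell import bot
from h import *
o=bot.get_obs();p=o['ee_pos'];print(p,o['wrist_force'])
r=R.from_euler('z',11,degrees=True);print('rig',r.inv().apply(p-[.6198,.0125,0]))
s=bot.camera('side')['color'][:,:,::-1][140:270,180:300];w=bot.camera('wrist')['color'][:,:,::-1]
b=cv2.resize(s,(354,384),interpolation=cv2.INTER_CUBIC);cv2.imwrite('pics/w6.png',np.hstack([w[:,50:450],b]))
```

```text
[ 0.54557112 -0.00154398  0.17508274] [0.20992626 0.59936446 0.5611401 ]
rig [-0.0755448   0.00037758  0.17508274]
```

View pics/w6.png

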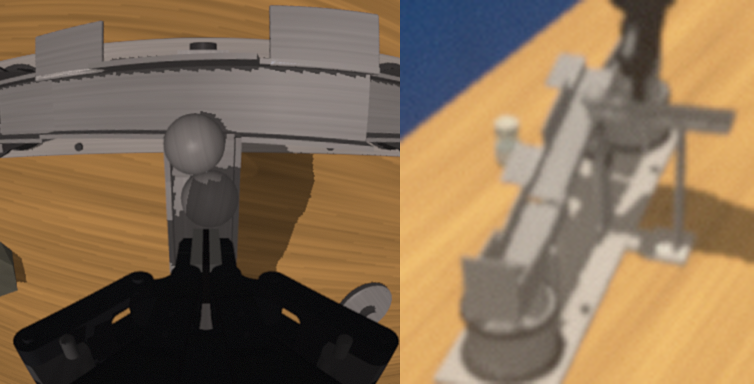

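The first ball has gone over. Balls 2 (195,145) and 3 (208,195) remain, with ball 2 on the lip. I'll continue slowly.

Call:
{"api": "arm_command", "payload": {"increments": [[1,0.4,0,0,0,0,0],[1,0.4,0,0,0,0,0],[1,0.4,0,0,0,0,0],[1,0.4,0,0,0,0,0],[1,0.4,0,0,0,0,0],[1,0.4,0,0,0,0,0],[1,0.4,0,0,0,0,0],[1,0.4,0,0,0,0,0],[1,0.4,0,0,0,0,0],[1,0.4,0,0,0,0,0]]}}

```text
time: 13.38
ee_pos: [0.5849, 0.0061, 0.1751]
tcp_rot: [-180.0, -0.0, 11.0]
wrist_force: [0.2, -0.7, 0.1]
opening: 0.0001
```

Run:
```python
from workcell import bot
from h import *
o=bot.get_obs();p=o['ee_pos'];print(p,o['wrist_force'])
r=R.from_euler('z',11,degrees=True);print('rig',r.inv().apply(p-[.6198,.0125,0]))
s=bot.camera('side')['color'][:,:,::-1][140:270,180:300];w=bot.camera('wrist')['color'][:,:,::-1]
b=cv2.resize(s,(354,384),interpolation=cv2.INTER_CUBIC);cv2.imwrite('pics/w7.png',np.hstack([w[:,50:450],b]))
```

```text
[0.58486875 0.00612843 0.17508624] [ 0.20355434 -0.69536779  0.06901084]
rig [-0.03550521  0.00041069  0.17508624]
```

View pics/w7.png

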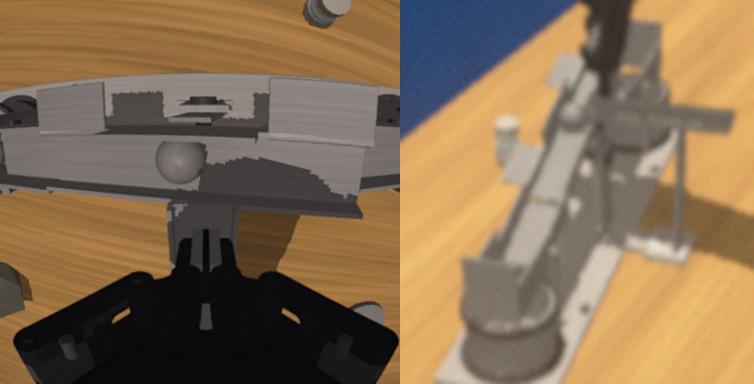

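The gutter is empty and the last ball (180,160) is rolling left in the trough. I'll withdraw up and aside, then check the jar.

Call:
{"api": "arm_command", "payload": {"increments": [[1,-0.5,0,0,0,0,0],[1,0,0,-2,0,0,0],[1,0,0,-4,0,0,0],[1,-4,3,0,0,0,0],[1,-4,4,0,0,0,0],[1,-4,4,0,0,0,0],[1,-4,4,0,0,0,0],[1,-3,4,0,0,0,0],[1,-3,4,0,0,0,0],[1,-1,4,0,0,0,0]]}}

```text
time: 14.72
ee_pos: [0.4039, -0.3053, 0.2359]
tcp_rot: [179.9, -0.1, 11.0]
wrist_force: [0.9, -0.3, -0.6]
opening: -0.0001
```

Call:
{"api": "arm_command", "payload": {"increments": [[1,-1,4,0,0,0,0],[1,-1,4,0,0,0,0],[1,0,0,0,0,0,0],[1,0,0,0,0,0,0],[1,0,0,0,0,0,0]]}}

```text
time: 15.35
ee_pos: [0.4013, -0.3854, 0.2355]
tcp_rot: [180.0, -0.0, 11.1]
wrist_force: [-0.7, 0.2, 0.6]
opening: 0.0003
```

Run:
```python
from workcell import bot
from h import *
o=bot.get_obs();print(o['ee_pos'],o['wrist_force'])
t=bot.camera('top')['color'][:,:,::-1];s=bot.camera('side')['color'][:,:,::-1][140:290,180:300]
a=cv2.resize(t[115:315,110:420],(496,320),interpolation=cv2.INTER_CUBIC);c=cv2.resize(t[165:225,155:225],(256,219),interpolation=cv2.INTER_CUBIC)
b=cv2.resize(s,(256,320),interpolation=cv2.INTER_CUBIC)
h=np.zeros((540,752,3),np.uint8);h[:320,:496]=a;h[:320,496:]=b;h[320:539,:256]=c;cv2.imwrite('pics/w8.png',h)
```

```text
[ 0.40134463 -0.38538264  0.23549075] [-0.7065647   0.21778804  0.609502  ]
```

View pics/w8.png

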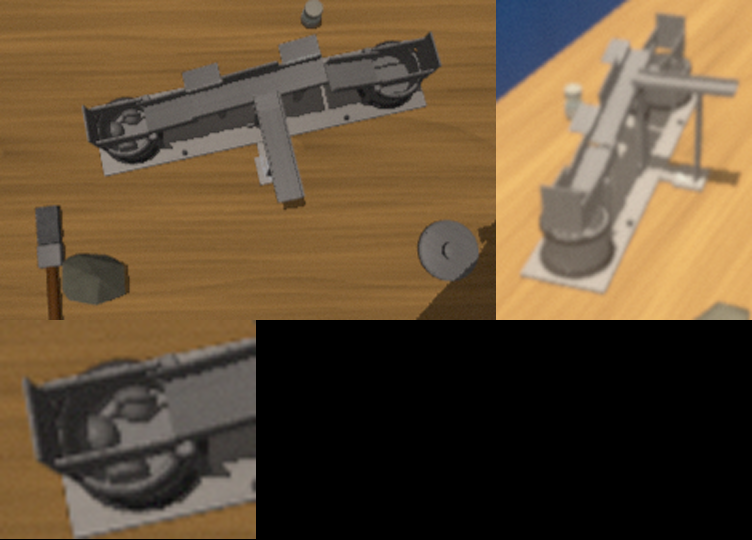

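Three balls are visible in the left jar, at about (137,402), (103,432) and (130,470) in the crop. The gutter and trough are empty, and the trough is still tipped left. The lid, stone, vial and brush have not moved. I'll hand it in.

```bash
python3 -c "
from workcell import bot
print(bot.job_done())"
```

```text
the job is handed in; nothing more can be done
None
```

The job is done and handed in at about 15.4 s. I pressed the raised left tab down until the trough rocked over, then pushed the three balls one after another over the lip and down the left chute.

**First press:** it failed and the trough fell back to its old stop. The side view showed the real fingertip about 15–20 mm higher than the reported TCP. I allowed for that in the second press, which tipped the trough, and in setting the height for the push.

**Last checks:**
- The final pictures show three balls in the left jar, with the gutter and trough empty and the trough resting tipped left.
- The lid, stone, vial and brush look unmoved, judged by eye only.
- The arm was clear of the rig, and the wrist force stayed around 1 N at every reading.

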